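# Thermometer reading of the ground shard

## Robot

A 6-joint arm with a two-finger parallel gripper is mounted at the origin on the work surface. World frame = base frame: x ahead of the robot, y to its left, z up, the work surface at z = 0. Lengths are in m, angles in rad, forces in N, time in s.
With the tool pointing down it reaches from about 0.2 to 0.875 m from the base axis. Payload 3.4 kg.
Tool frame: the origin (TCP) lies midway between the tips of the shut fingers; the grasp point (between the pads) lies 19 mm behind it (robot.grip_depth is the distance from the TCP to the grasp point, in m); z points along the fingers, x is the direction in which the jaws open and shut, and the axes are right-handed (so a half turn about z gives the same grasp; the last joint's range is limited). The gripper opens to 94 mm and grips with 3 to 60 N. Pads are 16 mm wide; open, the fingers measure 119 mm over their backs; the gripper's body (75 mm by 177 mm) begins 78 mm behind the grasp point.
Start: joints at [-1.232, 0.276, 1.505, -0, 1.361, -0.121], TCP at [0.255, -0.515, 0.167] pointing down, gripper open.
Joint ranges: [-2.89, 2.89], [-0.75, 2.08], [0.22, 2.7], [-1.18, 4.32], [0.11, 2.71], [-2.7, 2.7]. Speed limits (rad/s): [2.57, 2.57, 3.14, 3.14, 3.14, 3.14].

## Interface

Orientations are given as a unit quaternion [x, y, z, w].
In Python, from cell import robot gives the robot as it stands. The module is installed in compiled form; this text tells all that it offers.
- The arm moves only by the tool servo_tool, never from a script. Its argument "series" is text: rows parted by semicolons, each of 5 numbers parted by spaces: the shift along the tool's x, y, z in cm, then the turn about the tool's z in rad, then the finger opening in cm, from 0 to 9.4. In form: tx ty tz spin gripper; .... A call has 1 to 12 rows; each row shifts and turns the commanded pose from where the row before left it, along the tool's axes as they then stand; what a row does not reach is not made up. A row lasts 1/8 s, in which the tool goes at most 62.5 mm and 10.7 degrees, less where a joint would pass 70% of its speed; a pose out of reach is approached as far as the arm can. A call with a gripper value outside its range is refused whole. The fingers move at their own pace and stop on an object; the grip force is fixed at half the most. Time passes only in rows, so rows that do not move let the fingers close. It gives the time, the measured TCP pose, the force and the opening at its end, in the units of the state.
- robot.observe(): the state, without advancing time (a new reading comes with each control period).
- robot.grab_frame(name): name is "scene" or "top" or "wrist"; returns (picture, depth): 420x560x3 uint8, red, green, blue; 420x560 float32, m along the optical axis (not along the pixel's ray), 0 where there is no reading.
- robot.camera_model(name): a dict with "vfov" (degrees; the focal length in pixels is half the picture's height over the tangent of half this angle, whatever the lens; pixels are square), "cx", "cy" (the principal point, pixels), "R" (3x3) and "t" (3): a world point X has camera coordinates R X + t; the wrist camera has in their place "T_tool_cam" (4x4, takes a point from camera to tool coordinates, whose origin is the TCP and whose axes are the tool frame's). Camera axes: x right, y down, z forward; pixel columns grow to the right and rows downward; lengths in m; the calibration is good to about 2 mm. The wrist camera is an equidistant fisheye: a pixel r from the principal point sees the ray r / f radians off the axis. A picture is of the moment at which its call begins: read the wrist's pose just before it. camera_model takes no time and is no camera call.
- robot.sign_off(): hands the job in, once; it reports no verdict.
Trained networks look in the newest picture that a camera, given by its name, has taken for a name from the list of things; names that differ only in an ending like _2 or _b are one class to them, and where a whole thing is asked for, a point or a joint stands for the part that bears it (a point fixed in the world has none). Each returns a list of dicts, best first, with "score" (0 to 1); they miss things now and then, are a little off and sometimes report something else, mostly with a low value. They report only what shows in the picture. A call takes as long as a camera call. They do not tell look-alikes from the thing itself.
- robot.recognise(camera, query): "location" ([column, row] in pixels, amid what is visible of it).
The state is a dict: "time": time; "joint_positions": joint angles; "qd": joint speeds; "tau": joint torques, N m; "tcp_pos": TCP position; "orientation": TCP orientation; "wrist_force": force on the tool from outside, world axes, zero at the start; "moment": the same for the moment, N m; "gripper_width": finger opening in m.
Only numpy, scipy, OpenCV 4.12 (cv2) and the standard library are available. Lean on these libraries where they do the work, as an engineer would, in place of code of your own. Each camera call takes 0.05 s, during which the arm holds its last target. There are 200 camera calls.

## Task

Take the thermometer wand from its cradle and aim the lens of its angled head at the middle of the three-cornered glass shard, lens about 7 cm from the glass, and keep it there steadily for about two seconds without shifting the shard. Then lay the wand back in its cradle, level and with its head at the same end as before, and let go.

Things in the scene. Friction and masses are not known exactly. Their poses are not given: they have to be found in the camera images.
- wand: Thermometer wand, about 160 g: level black handle 150 long, 26 wide, 28 high (mm), thin steel neck, grey head bent 45 deg down. Origin: underside of the handle, below the balance and grip point, midway between the saddles. x along the handle to the head (handle x -90 to 60, head ends at 137, hanging 20 below the underside), y across (26 wide), z up.
- wand_nose (a point): Centre of the lens at the head's end, at (127, 0, -10) mm in the wand's frame. Its z axis is the line of sight out of the lens: (0.707, 0, -0.707) in the wand's frame, 45 deg forward and down; its y is the wand's y. The point 70 mm out along it is (176.5, 0, -59.5) mm in the wand's frame.
- shard_top (a point): Middle of the upper face of the three-cornered frosted glass shard, 9 mm thick, corners 44 mm from the middle, lying loose and flat on the cart top (z = 0). A smaller oblong piece of the same glass, 52 x 36 mm, near it is not meant. z up.
- cradle_seat (a point): Middle of the seat of the fixed aluminium cradle, 50 mm above the cart top; the wand's origin belongs here (starts up to 8 mm off along x). x along the seat to the head's end, z up. Handle rests on two saddles 12 mm thick at x = -50, +50 mm, base plate 8 mm high between; outward-leaning prongs beside each rise 18 mm above the seat, gap 35 mm at foot, 48 at top.
There are look-alikes about, which are no part of the job. Of the things that look like the part that bears cradle_seat, the larger one is meant.

How it is judged:
By the outcome, as a careful person would: the job done as asked, in the order asked, and still so for the second after the job is handed in, with the robot touching nothing.
It also fails if it takes over 50 s, if anything falls off the work surface, if the arm or the gripper's body presses on something with over 40 N, if the wrist force passes 120 N, or if a joint passes its speed limit or range.

## Working session

There is one attempt and no reset: what is moved stays moved. The work goes in short steps, Python scripts to look and compute and a tool call to move; the robot and the scene stay as the last step left them, time stands still between calls to the robot, and variables do not carry over. Pictures are saved under pics/ and viewed, about 8 in all and at most 12, crops included, and the job is handed in when it is done.

Besides the shell and the picture viewer there is one more tool, called as name(argument=value, ...), one argument or row to a line, values as JSON. servo_tool: Moves the arm, as the interface text tells. Its arguments: {"type":"object","properties":{"series":{"type":"string"}},"required":["series"]}

```bash
mkdir -p pics; cat > h.py <<'E'
import numpy as np, cv2
from scipy.spatial.transform import Rotation as Ro
from cell import robot
def cam(n):
    m=robot.camera_model(n); f=210/np.tan(np.radians(m["vfov"])/2); return m,f
def cloud(n,d):
    """world points for every pixel (static cameras)"""
    m,f=cam(n); v,u=np.mgrid[0:420,0:560]
    P=np.stack([(u-m["cx"])/f*d,(v-m["cy"])/f*d,d],-1)
    return (P-np.array(m["t"]))@np.array(m["R"])
def save(n,img): cv2.imwrite("pics/"+n,cv2.cvtColor(img,cv2.COLOR_RGB2BGR))
E
python3 - <<'E'
from h import *
np.set_printoptions(precision=4,suppress=True)
for n in ["top","scene"]:
    p,d=robot.grab_frame(n); save(n+"0.png",p); np.savez(n+"0.npz",p=p,d=d)
    W=cloud(n,d)
    print(n,cam(n)[0]["t"],cam(n)[1])
    for q in ["wand","shard_top","cradle_seat","wand_nose"]:
        for r in robot.recognise(n,q)[:4]:
            c,rr=map(int,r["location"]); print(q,r["score"],(c,rr),W[rr,c],d[rr,c])
a=cv2.imread("pics/top0.png");b=cv2.imread("pics/scene0.png")
print(robot.observe()["time"], robot.camera_model("wrist"))
E
```

```text
top [0.0211 0.5181 0.8713] 417.50762837105106
wand 0.86 (393, 199) [ 0.532  -0.2287  0.0786] 0.8882186
shard_top 0.94 (214, 225) [0.4978 0.1653 0.0132] 0.95241785
cradle_seat 0.84 (397, 211) [ 0.5182 -0.2532  0.0092] 0.9534925
cradle_seat 0.82 (399, 269) [ 0.387  -0.248   0.0075] 0.9310813
wand_nose 0.96 (394, 199) [ 0.5315 -0.2304  0.0804] 0.88632166
scene [ 0.1161 -0.2467  1.5082] 538.3834144452306
wand 0.85 (164, 204) [ 0.5501 -0.2305  0.0735] 1.084213
cradle_seat 0.68 (188, 181) [ 0.3784 -0.2519  0.0057] 1.2609788
cradle_seat 0.61 (163, 226) [ 0.5444 -0.2442  0.0074] 1.1323785
wand_nose 0.63 (163, 203) [ 0.5511 -0.2318  0.0766] 1.081821
wand_nose 0.29 (361, 243) [0.5043 0.1672 0.0124] 1.0876118
0.5 {'vfov': 65.70646984690485, 'cx': 277.72776678913004, 'cy': 207.48701880366227, 'T_tool_cam': array([[ 1.    , -0.0016,  0.0007, -0.0001],
       [ 0.0013,  0.965 ,  0.2622, -0.0761],
       [-0.0011, -0.2622,  0.965 , -0.2184],
       [ 0.    ,  0.    ,  0.    ,  1.    ]])}
```

View pics/top0.png

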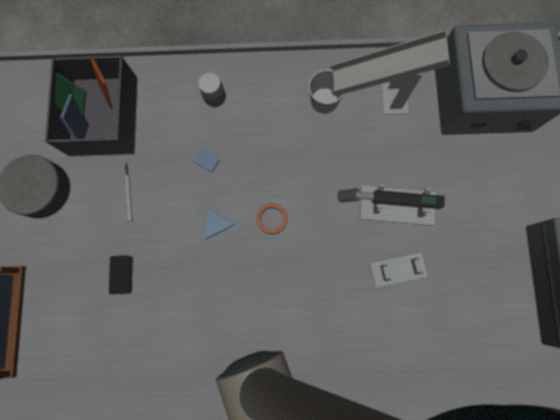

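View pics/scene0.png

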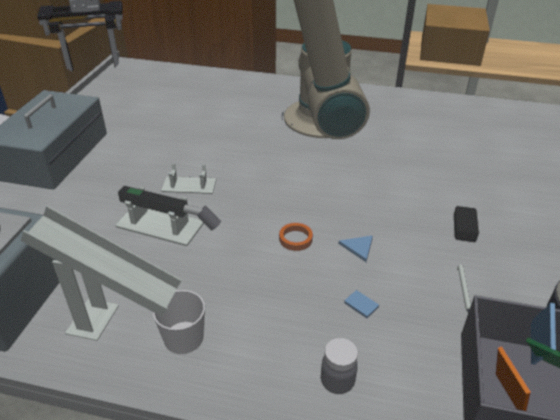

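Top view: the wand (393,199) lies in the larger cradle (398,205) with its head to the left at (347,195). The smaller look-alike cradle is empty at (399,269). The triangular shard is at (216,223), the oblong piece is at (207,160), and a ring sits at (272,218).

```bash
python3 - <<'E'
from h import *
np.set_printoptions(precision=4,suppress=True)
for n in ["top","scene"]:
    z=np.load(n+"0.npz"); p,d=z["p"].astype(int),z["d"]; W=cloud(n,d)
    X,Y,Z=W[...,0],W[...,1],W[...,2]
    # blue glass, projected on plane z=.009
    m,f=cam(n)
    bl=((p[...,2]-p[...,0]>25)&(abs(X-.5)<.08)&(abs(Y-.165)<.07)).astype(np.uint8)
    nn,lab,st,ce=cv2.connectedComponentsWithStats(bl)
    R,t=np.array(m["R"]),np.array(m["t"]); C=-R.T@t
    def onz(u,v,h):
        r=R.T@np.array([(u-m["cx"])/f,(v-m["cy"])/f,1]); return C+r*(h-C[2])/r[2]
    for i in range(1,nn):
        if st[i,4]>60:
            ct=cv2.findContours((lab==i).astype(np.uint8),0,2)[0][0]
            tri=cv2.minEnclosingTriangle(ct)[1].reshape(-1,2)
            T=np.array([onz(*q,.009) for q in tri]); print(n,"blob",st[i],ce[i],onz(*ce[i],.009),"tri",T[:,:2].tolist(),T.mean(0),np.linalg.norm(T-T.mean(0),axis=1),"z",np.median(Z[lab==i]))
    tz=np.median(Z[(abs(X-.45)<.03)&(abs(Y-.0)<.05)&(d>0)]); print("table z",tz)
    # handle top
    dark=p.sum(-1)<150
    h=(abs(X-.53)<.07)&(abs(Y+.24)<.16)&(Z>.06)&(Z<.1)&dark
    Q=W[h]; print("n",len(Q),"z pct",np.percentile(Q[:,2],[5,50,80,95]))
    Q=Q[Q[:,2]>.068]; vx,vy,x0,y0=cv2.fitLine(Q[:,:2].astype(np.float32),cv2.DIST_HUBER,0,.001,.001).ravel()
    if vy<0: vx,vy=-vx,-vy
    s=(Q[:,:2]-[x0,y0])@[vx,vy]; c=(Q[:,:2]-[x0,y0])@[-vy,vx]
    print("axis",vx,vy,"pt",x0,y0,"s",np.percentile(s,[0,1,99,100]),"c",np.percentile(c,[1,99]))
    # base plate
    b=(abs(X-.53)<.09)&(abs(Y+.24)<.12)&(X>.46)&(Z>.003)&(Z<.02)&(p.sum(-1)>330)
    print("plate n",b.sum()); r=cv2.minAreaRect(W[b][:,:2].astype(np.float32)); print("plate",r)
p=cv2.imread("pics/top0.png"); a=p[170:290,320:470]; b=p[140:260,170:320]
o=np.hstack([cv2.resize(a,None,fx=2.6,fy=2.6,interpolation=2),cv2.resize(b,None,fx=2.6,fy=2.6,interpolation=2)])
cv2.imwrite("pics/crop0.png",cv2.convertScaleAbs(o,alpha=1.6)); print(o.shape)
E
```

```text
top blob [206 209  26  28 388] [215.2552 222.9948] [0.5031 0.1632 0.009 ] tri [[0.5390876373238678, 0.181052792143648], [0.4708225652150313, 0.18542266387112494], [0.5001953532203822, 0.1233916342982733]] [0.5034 0.1633 0.009 ] [0.0399 0.0394 0.04  ] z 0.009296307234913072
table z 0.0005065425154803827
n 673 z pct [0.0732 0.0777 0.0791 0.0806]
axis 0.1301264 0.9914974 pt 0.5310656 -0.25476635 s [-0.08   -0.0787  0.064   0.066 ] c [-0.013   0.0109]
plate n 1378
plate ((0.5394571423530579, -0.23937401175498962), (0.1585577428340912, 0.23703829944133759), 0.30835655331611633)
scene blob [340 235  32  25 438] [358.3676 245.0525] [0.5079 0.1627 0.009 ] tri [[0.46845094538426835, 0.18780202454040176], [0.5048450779377118, 0.11704912635560247], [0.5480368718475266, 0.18216169390834552]] [0.5071 0.1623 0.009 ] [0.0463 0.0453 0.0455] z 0.009569093174438312
table z 0.0009171224960137114
n 53 z pct [0.0615 0.0693 0.0745 0.0797]
axis 0.119491555 0.9928352 pt 0.54613847 -0.27280924 s [-0.0594 -0.0588  0.0767  0.0784] c [-0.0024  0.0127]
plate n 1711
plate ((0.5383872389793396, -0.2384035289287567), (0.23293045163154602, 0.1601751148700714), 87.07447052001953)
(312, 780, 3)
```

View pics/crop0.png

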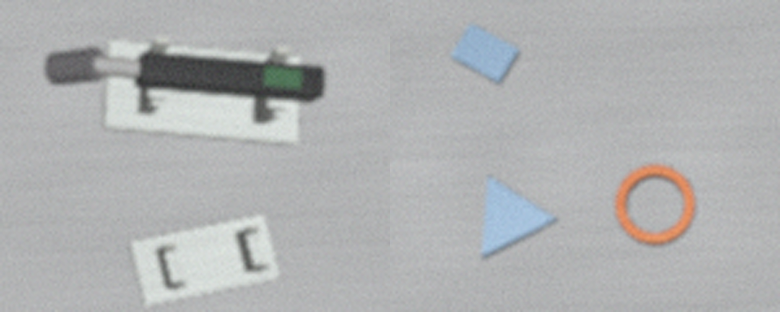

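Larger plate under the wand is confirmed; the target triangle is the left-hand one. Next: the tool orientation and the move to above the wand.

```bash
cat >> h.py <<'E'
def delta(pos,yawdir,o=None):
    """cm shift in tool axes and spin so TCP goes to pos and tool y axis lies along +-yawdir"""
    o=o or robot.observe(); R=Ro.from_quat(o["orientation"]).as_matrix()
    s=100*R.T@(np.array(pos)-o["tcp_pos"])
    a=R.T@np.array([*yawdir,0]); best=min((( np.arctan2(-k*a[0],k*a[1])) for k in(1,-1)),key=abs)
    print("t",o["time"],"tcp",np.round(o["tcp_pos"],4),"x",R[:,0].round(3),"z",R[:,2].round(3),"j",np.round(o["joint_positions"],2))
    print("shift cm (current axes)",s.round(2),"spin",round(best,3),"force",np.round(o["wrist_force"],1),"w",o["gripper_width"]); return s,best
E
python3 - <<'E'
from h import *
a=np.array([.130,.9915])
delta([.5321,-.2468,.17],a)
E
```

```text
t 0.5 tcp [ 0.2552 -0.5153  0.1671] x [ 0.444 -0.896  0.   ] z [ 0.  0. -1.] j [-1.23  0.28  1.5   0.    1.36 -0.12]
shift cm (current axes) [-11.77 -36.73  -0.29] spin -0.981 force [-0.   0.1 -0.4] w 0.09400435713675095
```

```bash
python3 - <<'E'
from h import *
for n in ["top","scene"]:
    z=np.load(n+"0.npz"); W=cloud(n,z["d"]); ok=z["d"]>0
    H=np.zeros((9,12))
    for i in range(9):
        for j in range(12):
            m=ok&(W[...,0]>=.1+.1*i)&(W[...,0]<.2+.1*i)&(W[...,1]>=-.7+.1*j)&(W[...,1]<-.6+.1*j)
            H[i,j]=100*np.percentile(W[m][:,2],99) if m.sum()>5 else np.nan
    print(n,"rows x .1.., cols y -.7..");print(H.round(0))
E
```

```text
top rows x .1.., cols y -.7..
[[nan  0.  0.  0.  0.  0.  0. 40. 19.  0.  0.  0.]
 [nan  8.  0.  0.  0. 75. 75. 48. 19.  0.  0.  0.]
 [nan 10.  0.  1.  5.  1.  0.  0.  0.  0.  3.  0.]
 [ 0. 11.  0.  1.  4.  0.  0.  2.  1.  0.  3.  0.]
 [ 0.  0.  0.  8.  8.  8.  0.  2.  1.  0.  1.  0.]
 [ 0. 14. 14. 13.  0.  0.  0.  0.  1.  1. 10. 10.]
 [ 0. 16. 18. 21. 21. 15.  8.  0.  8.  0. 11. 14.]
 [nan 16. 18. 22. 21. 15.  8.  0.  8.  0. 12. 14.]
 [ 2. nan nan  2.  2.  2.  2.  2.  2.  2.  2.  2.]]
scene rows x .1.., cols y -.7..
[[  0.   0.  35.   1.   0.   0.  19.  37.  19.   0.   0.   0.]
 [ 35.  37.  37.   0.   0.   0.  39.  39.  19.   0.   0.   0.]
 [ 15.  35.   0.   1.   5.   1.   0.   0.   0.   0.   3.   0.]
 [ 14.  11.   0.   1.   5.   1.   0.   2.   1.   0.   3.   0.]
 [  0.   0.   0.   8.   8.   8.   0.   2.   1.   0.   1.   0.]
 [-74. -74.   7.   0.   0.   0.   0.   0.   1.   1.  10.  10.]
 [ nan  nan  15.  22.  21.  16.   8.   0.   8.   0.  10.  14.]
 [ nan  nan  nan  21.  21.  15.   8.   0.   8.   0.  13.  14.]
 [ nan  nan  nan   2.   2.   2.   2.   2.   0.  nan  nan  nan]]
```

servo_tool(
  series="-1.5 -4.5 -0.3 0 9.4; -1.5 -4.7 0 0 9.4; -1.5 -4.7 0 0 9.4; -1.5 -4.7 0 0 9.4; -1.5 -4.7 0 0 9.4; -1.5 -4.7 0 0 9.4; -1.5 -4.7 0 0 9.4; -1.3 -4.0 0 0 9.4; 0 0 0 -0.18 9.4; 0 0 0 -0.18 9.4; 0 0 0 -0.18 9.4; 0 0 0 -0.18 9.4",
)

```text
time: 2.0
tcp_pos: [0.5317, -0.2466, 0.1701]
orientation: [0.982, -0.191, 0.0, 0.0]
wrist_force: [-0.3, 0.6, -0.3]
gripper_width: 0.094
```

servo_tool(
  series="0 0 0 -0.18 9.4; 0 0 0 -0.08 9.4; 0 0 0 0 9.4",
)

```text
time: 2.38
tcp_pos: [0.5317, -0.2467, 0.1701]
orientation: [0.998, -0.066, 0.0, 0.0]
wrist_force: [0.8, -0.5, 0.3]
gripper_width: 0.0938
```

```bash
cat >> h.py <<'E'
def wcloud(p,d,o):
    m,f=cam("wrist"); v,u=np.mgrid[0:420,0:560]; x=u-m["cx"];y=v-m["cy"]; r=np.hypot(x,y)+1e-9; th=r/f
    k=np.tan(th)/r*d; P=np.stack([x*k,y*k,d],-1); T=np.array(m["T_tool_cam"])
    Q=P@T[:3,:3].T+T[:3,3]; R=Ro.from_quat(o["orientation"]).as_matrix(); return Q@R.T+o["tcp_pos"]
E
python3 - <<'E'
from h import *
o=robot.observe(); p,d=robot.grab_frame("wrist"); save("w1.png",p); np.savez("w1.npz",p=p,d=d)
W=wcloud(p,d,o); X,Y,Z=W[...,0],W[...,1],W[...,2]; ok=d>0
h=ok&(abs(X-.53)<.05)&(abs(Y+.25)<.12)&(Z>.07)&(Z<.085)&(p.astype(int).sum(-1)<200); Q=W[h]
vx,vy,x0,y0=cv2.fitLine(Q[:,:2].astype(np.float32),cv2.DIST_HUBER,0,.001,.001).ravel()
if vy<0: vx,vy=-vx,-vy
s=(Q[:,:2]-[.5321,-.2468])@[vx,vy]; c=(Q[:,:2]-[.5321,-.2468])@[-vy,vx]
print(len(Q),vx,vy,"s",np.percentile(s,[0,1,99,100]),"c",np.percentile(c,[1,50,99]),"z",np.median(Q[:,2]))
print(cv2.minAreaRect(Q[:,:2].astype(np.float32)))
delta([.5321,-.2468,.045],[vx,vy])
E
```

```text
3425 0.11984839 0.9927922 s [-0.08940348 -0.0871038   0.05890284  0.10847431] c [-0.01757928 -0.00513261  0.00718282] z 0.07877133000395804
((0.5382269024848938, -0.23790669441223145), (0.19788268208503723, 0.02566722221672535), 82.94922637939453)
t 2.425 tcp [ 0.5317 -0.2467  0.1701] x [ 0.991 -0.132  0.   ] z [ 0. -0. -1.] j [-0.55  0.29  1.48 -0.    1.37 -0.42]
shift cm (current axes) [ 0.04  0.   12.51] spin -0.012 force [ 1.  -1.   0.3] w 0.0939163424090038
```

View pics/w1.png

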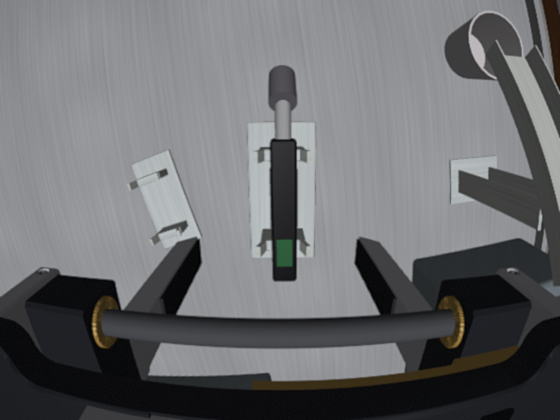

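The wrist view shows the handle from (283,140) to (283,280), centred on the larger plate, with the small cradle clearly off to the left. Wrist and top camera differ by about 5 mm across the handle, so I'll go lower and look again.

servo_tool(
  series="0.4 0 2.5 -0.01 9.4; 0 0 2.5 0 9.4; 0 0 0 0 9.4",
)

```text
time: 2.8
tcp_pos: [0.5342, -0.2463, 0.1183]
orientation: [0.998, -0.061, -0.002, -0.001]
wrist_force: [0.5, -0.7, -0.2]
gripper_width: 0.0945
```

```bash
cat > w.py <<'E'
from h import *
import sys
def look(name):
    o=robot.observe(); p,d=robot.grab_frame("wrist"); save(name+".png",p)
    W=wcloud(p,d,o); np.savez(name+".npz",p=p,d=d,W=W); return o,p.astype(int),d,W
if __name__=="__main__":
    o,p,d,W=look(sys.argv[1]); R=Ro.from_quat(o["orientation"]).as_matrix(); t=np.array(o["tcp_pos"])
    X,Y,Z=W[...,0],W[...,1],W[...,2]; L=(W-t)@R   # tool coords
    br=p.sum(-1); g=(abs(L[...,0])<.05)&(abs(L[...,1])<.13)&(d>0)
    h=g&(Z>.07)&(Z<.086)&(br<180); Q=L[h][:,:2]
    Q=Q[(abs(Q[:,0]-np.median(Q[:,0]))<.02)]
    print("handle n",len(Q),"x pct",np.percentile(Q[:,0],[2,50,98]),"y pct",np.percentile(Q[:,1],[0.5,99.5]),"z",np.median(Z[h]))
    print("top rect",cv2.minAreaRect(Q.astype(np.float32)))
    for y in np.arange(-.08,.09,.02):
        m=abs(Q[:,1]-y)<.01
        if m.sum()>20: print("  y%.2f"%y,np.percentile(Q[m,0],[3,97]).round(4),end="")
    print()
    b=(abs(L[...,0])<.07)&(abs(L[...,1])<.12)&(Z>.004)&(Z<.013)&(br>330); B=L[b][:,:2]
    print("plate n",b.sum(),cv2.minAreaRect(B.astype(np.float32)),"z",np.median(Z[b]))
    delta(t,[.12,.9928],o)
E
python3 w.py w2
```

```text
handle n 4361 x pct [-0.0085991   0.00341648  0.01554278] y pct [-0.05778594  0.08888342] z 0.07870087421798735
top rect ((0.0036510340869426727, -0.0080832839012146), (0.026258287951350212, 0.19728517532348633), 0.0725889801979065)
  y-0.06 [-0.0078  0.0145]  y-0.04 [-0.0079  0.0153]  y-0.02 [-0.0087  0.0153]  y0.00 [-0.0089  0.0158]  y0.02 [-0.0083  0.0155]  y0.04 [-0.0086  0.0156]  y0.06 [-0.008   0.0153]  y0.08 [-0.0081  0.0154]
plate n 5676 ((0.00265439972281456, 0.009046994149684906), (0.16916093230247498, 0.0809168592095375), 89.98453521728516) z 0.008728665357160138
t 2.8 tcp [ 0.5342 -0.2463  0.1183] x [ 0.993 -0.122 -0.004] z [-0.004  0.002 -1.   ] j [-0.55  0.33  1.55 -0.    1.27 -0.43]
shift cm (current axes) [0. 0. 0.] spin -0.002 force [ 0.5 -0.7 -0.2] w 0.09449223062640746
```

servo_tool(
  series="0.3 0 0 0 9.4; 0 0 2.5 0 9.4; 0 0 2.5 0 9.4; 0 0 1.5 0 9.4; 0 0 0.8 0 9.4; 0 0 0 0 9.4; 0 0 0 0 5; 0 0 0 0 5; 0 0 0 0 5",
)

```text
time: 3.98
tcp_pos: [0.5389, -0.2478, 0.0475]
orientation: [0.998, -0.06, 0.0, 0.0]
wrist_force: [0.1, -0.1, 0.3]
gripper_width: 0.0671
```

```bash
python3 w.py w3
```

```text
handle n 6745 x pct [-0.0137371  -0.00168662  0.01051021] y pct [-0.05876948  0.08717764] z 0.07869789894174042
top rect ((-0.0012300964444875717, -0.00846816599369049), (0.02696463279426098, 0.193363755941391), 0.17717711627483368)
  y-0.06 [-0.0133  0.01  ]  y-0.04 [-0.0133  0.0096]  y-0.02 [-0.0137  0.0104]  y0.00 [-0.0135  0.01  ]  y0.02 [-0.0136  0.0109]  y0.04 [-0.0135  0.0102]  y0.06 [-0.0138  0.0102]  y0.08 [-0.0126  0.0095]
plate n 8157 ((-0.002657327800989151, 0.007960706949234009), (0.16905362904071808, 0.08075879514217377), 89.89823913574219) z 0.008763409013854022
t 3.975 tcp [ 0.5389 -0.2478  0.0475] x [ 0.993 -0.121  0.001] z [ 0.001 -0.001 -1.   ] j [-0.55  0.39  1.65 -0.    1.1  -0.43]
shift cm (current axes) [0. 0. 0.] spin -0.001 force [ 0.1 -0.1  0.3] w 0.06706926609235576
```

View pics/w3.png

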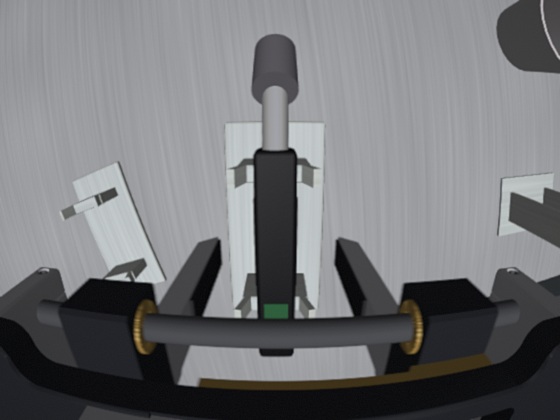

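The handle sits between the open fingers at (275,240), and the saddle prongs are at row ~175 and ~300, clear of the fingers. I'll centre by -0.15 cm, close, and find the saddles from the same picture.

servo_tool(
  series="-0.15 0 0 0 5; 0 0 0 0 3.5; 0 0 0 0 2; 0 0 0 0 1; 0 0 0 0 1; 0 0 0 0 1; 0 0 0 0 1; 0 0 0 0 1",
)

```text
time: 5.03
tcp_pos: [0.5371, -0.2474, 0.0471]
orientation: [0.998, -0.06, 0.0, 0.0]
wrist_force: [-0.5, -0.4, 0.0]
gripper_width: 0.0097
```

```bash
python3 - <<'E'
from h import *
np.set_printoptions(precision=4,suppress=True)
delta([0.5389,-.2478,.0475],[.12,.9928])
# saddles (points 50-70 mm high beside handle) in the tool frame of picture w3, TCP .5389 -.2478
z=np.load("w3.npz"); W=z["W"]; q=[0.998,-.06,0,0]; R=Ro.from_quat(q).as_matrix(); L=(W-[.5389,-.2478,.0475])@R
Z=W[...,2]; br=z["p"].astype(int).sum(-1)
for n,s in(("left",-1),("right",1)):
  for a,b in((-.09,0),(.0,.09)):
    m=(Z>.045)&(Z<.075)&(L[...,0]*s>.0165-.0016*s*1)&(L[...,0]*s<.032)&(L[...,1]>a)&(L[...,1]<b)&(br>250)
    if m.sum()>5: print(n,m.sum(),"y",np.percentile(L[m][:,1],[5,50,95]),"x",np.percentile(L[m][:,0],[5,50,95]),"z",np.percentile(Z[m],[5,95]))
m=(Z>.004)&(Z<.013)&(abs(L[...,0])<.06)&(abs(L[...,1])<.14)&(br>330); print("plate y",np.percentile(L[m][:,1],[.2,99.8]),"x",np.percentile(L[m][:,0],[.5,99.5]))
E
```

```text
t 5.025 tcp [ 0.5371 -0.2474  0.0471] x [ 0.993 -0.121  0.   ] z [ 0. -0. -1.] j [-0.55  0.39  1.65 -0.    1.1  -0.43]
shift cm (current axes) [ 0.18  0.02 -0.04] spin -0.001 force [-0.5 -0.4  0. ] w 0.009736893952567376
left 469 y [-0.0475 -0.0419 -0.0361] x [-0.0309 -0.0252 -0.0192] z [0.0501 0.0701]
left 272 y [0.0524 0.0564 0.0631] x [-0.0307 -0.0245 -0.0191] z [0.0501 0.0699]
right 411 y [-0.0475 -0.0419 -0.0361] x [0.0156 0.0207 0.0257] z [0.051  0.0703]
right 235 y [0.0524 0.0563 0.0632] x [0.0159 0.0199 0.0259] z [0.0507 0.0702]
plate y [-0.0764  0.0907] x [-0.0422  0.0372]
```

Opening 9.7 mm with a 26 mm handle doesn't fit; I'll look before doing anything else.

```bash
python3 - <<'E'
from w import *
o,p,d,W=look("w4"); print(o["gripper_width"])
s,ds=robot.grab_frame("scene"); a=cv2.resize(s[150:270,80:260],None,fx=2.6,fy=2.6,interpolation=2); b=np.zeros((420,470,3),np.uint8); b[:a.shape[0],:a.shape[1]]=a[:420,:470]
save("chk4.png",cv2.resize(np.hstack([p.astype(np.uint8)[:, 130:430],b]),None,fx=1,fy=1))
E
```

```text
0.009736893952567376
```

View pics/chk4.png

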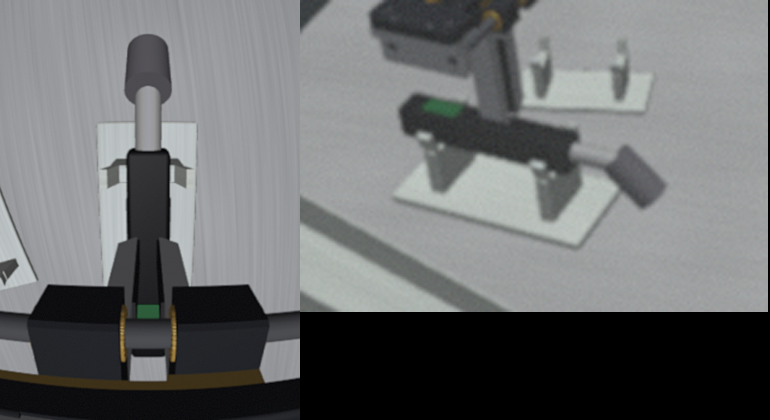

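```bash
python3 - <<'E'
from w import *
np.set_printoptions(precision=3,suppress=True,linewidth=160)
z=np.load("w4.npz"); o=robot.observe(); R=Ro.from_quat(o["orientation"]).as_matrix(); L=(z["W"]-o["tcp_pos"])@R
for r in (215,225,235,245,255,270,285):
    print(r,[ (c,L[r,c].round(3).tolist()) for c in range(240,326,10)])
s,d=robot.grab_frame("scene"); W=cloud("scene",d); L=(W-o["tcp_pos"])@R
print("scene pts near tcp: max |x|<.06,|y|<.012")
m=(abs(L[...,1])<.01)&(abs(L[...,0])<.06)&(L[...,2]>-.06)&(L[...,2]<.06)&(d>0)
v,u=np.nonzero(m); i=np.argsort(v)[::12]
for k in i: print(u[k],v[k],L[v[k],u[k]].round(3),s[v[k],u[k]])
e=cv2.convertScaleAbs(s[150:250,110:240],alpha=2.2,beta=20); save("chk5.png",cv2.resize(e,None,fx=6,fy=6,interpolation=2))
E
```

```text
215 [(240, [-0.031, -0.0, 0.037]), (250, [-0.023, 0.0, 0.038]), (260, [-0.011, -0.021, -0.031]), (270, [-0.005, -0.02, -0.031]), (280, [0.001, -0.021, -0.032]), (290, [0.007, -0.021, -0.032]), (300, [0.018, -0.0, 0.038]), (310, [0.027, 0.0, 0.038]), (320, [0.035, 0.0, 0.038])]
225 [(240, [-0.032, 0.009, 0.038]), (250, [-0.023, 0.009, 0.038]), (260, [-0.011, -0.014, -0.032]), (270, [-0.005, -0.015, -0.033]), (280, [0.001, -0.014, -0.031]), (290, [0.007, -0.014, -0.031]), (300, [0.018, 0.009, 0.039]), (310, [0.027, 0.009, 0.037]), (320, [0.035, 0.009, 0.038])]
235 [(240, [-0.032, 0.018, 0.038]), (250, [-0.023, 0.018, 0.038]), (260, [-0.011, -0.008, -0.032]), (270, [-0.005, -0.008, -0.032]), (280, [0.001, -0.008, -0.031]), (290, [0.007, -0.008, -0.032]), (300, [0.019, 0.018, 0.038]), (310, [0.027, 0.018, 0.039]), (320, [0.035, 0.017, 0.037])]
245 [(240, [-0.032, 0.027, 0.038]), (250, [-0.015, -0.009, -0.051]), (260, [-0.01, -0.009, -0.051]), (270, [-0.005, -0.001, -0.032]), (280, [0.001, -0.001, -0.032]), (290, [0.007, -0.009, -0.051]), (300, [0.012, -0.009, -0.052]), (310, [0.027, 0.02
[... 2153 characters left out ...]
88 184]
165 225 [ 0.003 -0.007  0.039] [184 192 188]
155 227 [0.017 0.009 0.038] [189 196 188]
155 228 [0.019 0.008 0.039] [180 188 182]
156 229 [0.024 0.002 0.036] [183 189 184]
156 230 [0.023 0.003 0.04 ] [183 188 185]
156 231 [0.027 0.001 0.038] [186 192 188]
157 232 [ 0.029 -0.003  0.039] [181 188 185]
159 233 [ 0.03  -0.008  0.039] [184 192 187]
152 235 [0.036 0.006 0.043] [140 143 141]
154 236 [ 0.038 -0.     0.043] [123 127 126]
157 237 [ 0.039 -0.008  0.043] [122 125 124]
148 239 [0.048 0.009 0.046] [161 162 164]
149 240 [0.051 0.004 0.045] [163 167 167]
151 241 [0.049 0.001 0.048] [158 160 162]
152 242 [ 0.054 -0.005  0.044] [159 160 161]
154 243 [ 0.053 -0.009  0.047] [158 161 162]
```

View pics/chk5.png

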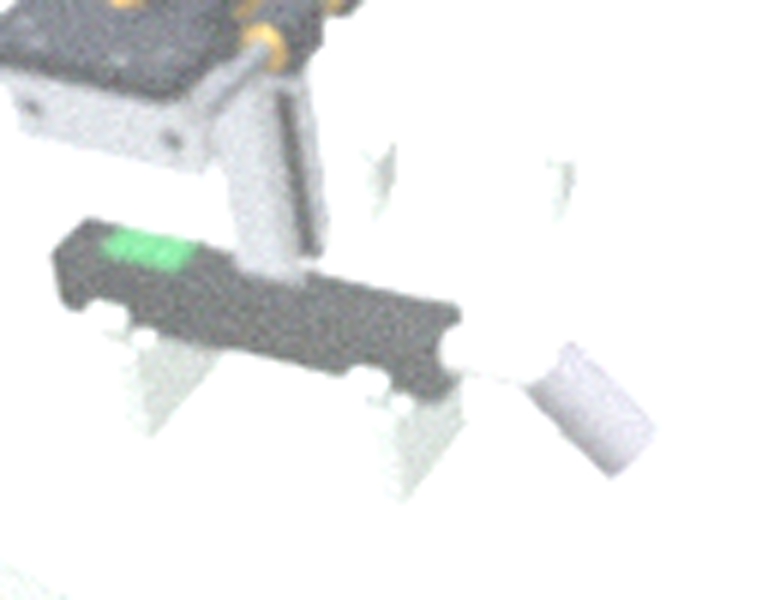

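The fingers stand around the handle but reached the commanded 1.0 cm, visually sinking into it. I'll test by commanding a smaller opening to see whether they stop on anything.

servo_tool(
  series="0 0 0 0 0; 0 0 0 0 0; 0 0 0 0 0; 0 0 0 0 0",
)

```text
time: 5.68
tcp_pos: [0.5372, -0.2474, 0.0471]
orientation: [0.998, -0.06, 0.0, 0.0]
wrist_force: [-0.4, 0.4, 0.5]
gripper_width: 0.0003
```

```bash
python3 - <<'E'
from h import *
o=robot.observe(); print(o["time"],o["gripper_width"],o["wrist_force"],o["moment"],o["tcp_pos"])
E
```

```text
5.675 0.0002779086434521915 [-0.4289692   0.38657462  0.52246781] [-0.0187312  -0.08366545 -0.0239089 ] [ 0.5371534  -0.2474141   0.04707571]
```

```bash
python3 - <<'E'
from w import *
o,p,d,W=look("w5"); s,ds=robot.grab_frame("scene")
a=cv2.resize(cv2.convertScaleAbs(p[140:350,180:380].astype(np.uint8),alpha=1.8,beta=15),None,fx=2,fy=2,interpolation=2)
b=cv2.resize(cv2.convertScaleAbs(s[155:245,115:200],alpha=1.5),(396,420),interpolation=2)
save("chk6.png",np.hstack([a,b]))
E
```

```text
(no output)
```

View pics/chk6.png

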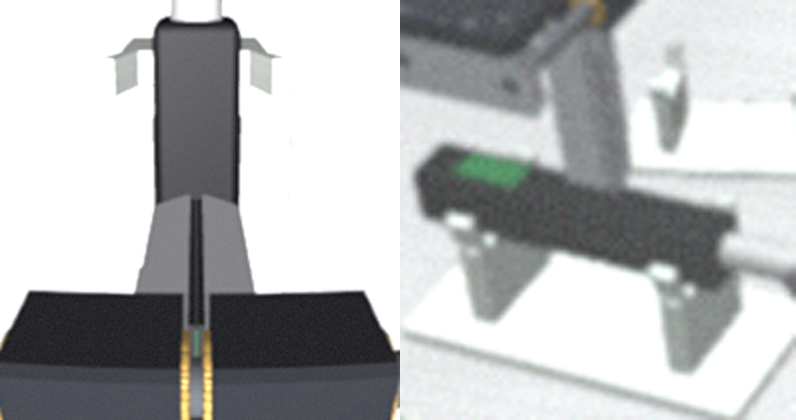

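```bash
python3 - <<'E'
from h import *
for n,t,q in (("w3",[.5389,-.2478,.0475],[0.998,-.06,0,0]),("w1",[.5317,-.2467,.1701],[.998,-.066,0,0])):
    W=np.load(n+".npz")["W"]; L=(W-t)@Ro.from_quat(q).as_matrix()
    for r in (235,240,245,250,260,280):
        print(n,r,[(c,L[r,c].round(3).tolist()) for c in (range(205,225,4) if n=="w3" else range(182,202,4))])
    m=(abs(L[...,1])<.02)&(abs(L[...,0])>.03)&(abs(L[...,0])<.06)&(L[...,2]>-.09)&(L[...,2]<.025)
    print(n,m.sum(),np.percentile(L[m],[1,50,99,99.9],axis=0))
E
```

```text
w3 235 [(205, [-0.064, 0.021, 0.047]), (209, [-0.061, 0.021, 0.047]), (213, [-0.057, 0.021, 0.046]), (217, [-0.053, 0.021, 0.046]), (221, [-0.05, 0.021, 0.048])]
w3 240 [(205, [-0.042, -0.01, -0.045]), (209, [-0.04, -0.01, -0.046]), (213, [-0.037, -0.01, -0.046]), (217, [-0.036, -0.009, -0.043]), (221, [-0.034, -0.007, -0.038])]
w3 245 [(205, [-0.04, -0.01, -0.053]), (209, [-0.038, -0.01, -0.053]), (213, [-0.036, -0.009, -0.052]), (217, [-0.034, -0.008, -0.049]), (221, [-0.034, -0.005, -0.041])]
w3 250 [(205, [-0.039, -0.009, -0.06]), (209, [-0.037, -0.01, -0.06]), (213, [-0.036, -0.008, -0.056]), (217, [-0.034, -0.007, -0.053]), (221, [-0.034, -0.001, -0.04])]
w3 260 [(205, [-0.036, -0.01, -0.073]), (209, [-0.035, -0.008, -0.07]), (213, [-0.034, -0.007, -0.067]), (217, [-0.034, -0.001, -0.054]), (221, [-0.034, 0.004, -0.043])]
w3 280 [(205, [-0.034, -0.006, -0.087]), (209, [-0.034, -0.001, -0.078]), (213, [-0.034, 0.004, -0.069]), (217, [-0.056, 0.065, 0.045]), (221, [-0.053, 0.066, 0.047])]
w3 2896 [[-0.04543777 -0.01017748 -0.0895317 ]
 [ 0.0330779  -0.00890226 -0.0701331 ]
 [ 0.04496022  0.00752256 -0.0405687 ]
 [ 0.04552854  0.00829731 -0.03893111]]Traceback (most recent call last):
  File "<stdin>", line 3, in <module>
    raise KeyError(f"{key} is not a file in the archive") from None
KeyError: 'W is not a file in the archive'
```

The pictures explain it: the finger tips end at tool z ≈ −0.039, about 39 mm short of the stated TCP. They closed in the air, about 7 mm above the handle (top at −0.032), and the wand hasn't been touched. I'll check the grip depth and the body's lower edge before going deeper.

```bash
python3 - <<'E'
from h import *
np.set_printoptions(precision=4,suppress=True)
print("grip_depth",robot.grip_depth, [a for a in dir(robot) if a[0]!="_"])
L=(np.load("w3.npz")["W"]-[.5389,-.2478,.0475])@Ro.from_quat([0.998,-.06,0,0]).as_matrix()
for r in range(235,420,12): print(r,[(c,L[r,c].round(3).tolist()) for c in (90,120,165,195,210)])
m=(abs(L[...,0])>.03)&(abs(L[...,0])<.05)&(abs(L[...,1])<.015)&(L[...,2]<.0)
for s in(-1,1):
    q=L[m&(L[...,0]*s>0)]; print(s,"tip z",np.percentile(q[:,2],[99,99.7]),"inner",np.percentile(q[:,0]*s,[1,5]),"y",np.percentile(q[:,1],[1,99]))
E
```

```text
grip_depth 0.0188 ['Unreachable', 'camera_model', 'grab_frame', 'grip_depth', 'observe', 'recognise', 'sign_off']
235 [(90, [-0.185, 0.024, 0.047]), (120, [-0.145, 0.02, 0.04]), (165, [-0.102, 0.021, 0.045]), (195, [-0.074, 0.021, 0.047]), (210, [-0.06, 0.021, 0.047])]
247 [(90, [-0.187, 0.036, 0.047]), (120, [-0.148, 0.033, 0.041]), (165, [-0.103, 0.033, 0.047]), (195, [-0.046, -0.009, -0.056]), (210, [-0.037, -0.01, -0.055])]
259 [(90, [-0.19, 0.049, 0.046]), (120, [-0.15, 0.045, 0.041]), (165, [-0.105, 0.045, 0.047]), (195, [-0.041, -0.01, -0.073]), (210, [-0.035, -0.008, -0.068])]
271 [(90, [-0.194, 0.064, 0.047]), (120, [-0.138, 0.045, 0.017]), (165, [-0.106, 0.057, 0.045]), (195, [-0.039, -0.01, -0.086]), (210, [-0.034, -0.004, -0.074])]
283 [(90, [-0.055, -0.034, -0.145]), (120, [-0.045, -0.034, -0.144]), (165, [-0.109, 0.071, 0.047]), (195, [-0.036, -0.009, -0.096]), (210, [-0.034, 0.001, -0.078])]
295 [(90, [-0.051, -0.034, -0.152]), (120, [-0.042, -0.034, -0.15]), (165, [-0.046, -0.01, -0.109]), (195, [-0.034, -0.008, -0.104]), (210, [-0.034, 0.007, -0.08])]
307 [(90, [-0.0
[... 1082 characters left out ...]
5, [-0.095, 0.199, 0.046]), (210, [-0.016, -0.019, -0.163])]
391 [(90, [-0.041, -0.023, -0.176]), (120, [-0.035, -0.022, -0.173]), (165, [-0.024, -0.024, -0.172]), (195, [-0.018, -0.023, -0.171]), (210, [-0.014, -0.023, -0.171])]
403 [(90, [-0.04, -0.023, -0.179]), (120, [-0.033, -0.023, -0.177]), (165, [-0.023, -0.025, -0.177]), (195, [-0.017, -0.023, -0.174]), (210, [-0.014, -0.024, -0.175])]
415 [(90, [-0.0, -0.076, -0.218]), (120, [-0.032, -0.023, -0.18]), (165, [-0.023, -0.023, -0.178]), (195, [-0.016, -0.023, -0.178]), (210, [-0.013, -0.024, -0.178])]
-1 tip z [-0.0426 -0.0406] inner [0.0336 0.0338] y [-0.0148  0.0088]
1 tip z [-0.0425 -0.0404] inner [0.0332 0.0334] y [-0.0141  0.0083]
```

servo_tool(
  series="0 0 0 0 6; 0 0 0 0 6; 0 0 0 0 6; 0 0 0 0 6; 0 0 0 0 6; 0 0 0 0 6; 0 0 0 0 6; 0 0 0.9 0 6; 0 0 1.0 0 6; 0 0 1.0 0 6; 0 0 1.0 0 6; 0 0 0 0 6",
)

```text
time: 7.28
tcp_pos: [0.5363, -0.2469, 0.0068]
orientation: [0.998, -0.06, -0.001, -0.001]
wrist_force: [0.1, 0.5, 0.5]
gripper_width: 0.0597
```

servo_tool(
  series="0 0 0 0 4; 0 0 0 0 3; 0 0 0 0 2; 0 0 0 0 1; 0 0 0 0 1; 0 0 0 0 1; 0 0 0 0 1",
)

```text
time: 8.15
tcp_pos: [0.5373, -0.2475, 0.0084]
orientation: [0.998, -0.06, 0.0, 0.0]
wrist_force: [0.2, 0.4, 2.2]
gripper_width: 0.0257
```

Gripped at 25.7 mm. Now I'll lift straight up and verify.

servo_tool(
  series="0 0 -0.5 0 1; 0 0 -1 0 1; 0 0 -1 0 1; 0 0 -1 0 1; 0 0 -1 0 1; 0 0 -0.5 0 1; 0 0 0 0 1; 0 0 0 0 1",
)

```text
time: 9.15
tcp_pos: [0.5368, -0.2472, 0.0577]
orientation: [0.998, -0.06, -0.0, -0.0]
wrist_force: [-0.9, -0.2, -1.5]
gripper_width: 0.026
```

```bash
cat > wand.py <<'E'
from w import *
def measure(name):
    """wand in hand + shard from wrist view, tool coords. wand top expected about 32 mm up from TCP + offset"""
    o,p,d,W=look(name); R=Ro.from_quat(o["orientation"]).as_matrix(); t=np.array(o["tcp_pos"]); L=(W-t)@R
    br=p.sum(-1); x,y,z=L[...,0],L[...,1],L[...,2]
    H=(d>0)&(abs(x)<.02)&(z<-.05)&(z>-.09)&(br<180)&(y>-.09)&(y<-.012); Q=L[H]
    A=np.c_[Q[:,1],np.ones(len(Q))]
    w=np.ones(len(Q),bool)
    for _ in range(4):
        k=np.linalg.lstsq(A[w],Q[w,2],rcond=None)[0]; w=abs(Q[:,2]-A@k)<.002
    top=Q[w]; print("top z=%.4f + %.4f*y (tilt rad)"%(k[1],k[0]),"n",w.sum(),"yfront",np.percentile(top[:,1],[.2,.5,1]).round(4))
    for a in(-.055,-.04,-.025): 
        m=abs(top[:,1]-a)<.006; print("  y",a,np.percentile(top[m,0],[3,97]).round(4),"mid",np.percentile(top[m,0],[3,97]).mean().round(4))
    E=(d>0)&(abs(x)<.03)&(z<-.005)&(z>-.075)&(y<-.085)&(y>-.16); q=L[E]
    print("head/neck n",len(q),"ymin",np.percentile(q[:,1],[.2,1]).round(4),"x",np.percentile(q[q[:,1]<-.11][:,0],[1,99]).round(4),"zmax",np.percentile(q[:,2],99).round(4))
    print("t",o["time"],"tcp",t.round(4),"xaxis",R[:,0].round(4),"z",R[:,2].round(4),"force",np.round(o["wrist_force"],1),"mom",np.round(o["moment"],2),"w",round(o["gripper_width"],4))
    return o,p,d,W,L,R,t
if __name__=="__main__": measure(sys.argv[1])
E
python3 wand.py w6
```

```text
top z=-0.0705 + -0.0061*y (tilt rad) n 4969 yfront [-0.0591 -0.0588 -0.0586]
  y -0.055 [-0.0119  0.0116] mid -0.0002
  y -0.04 [-0.0117  0.0113] mid -0.0002
  y -0.025 [-0.012   0.0115] mid -0.0003
head/neck n 4365 ymin [-0.1349 -0.1338] x [-0.0131  0.0131] zmax -0.0408
t 9.15 tcp [ 0.5368 -0.2472  0.0577] xaxis [ 9.927e-01 -1.207e-01 -7.000e-04] z [-7.e-04  3.e-04 -1.e+00] force [-0.9 -0.2 -1.5] mom [-0.11 -0.01 -0.01] w 0.026
```

Wand is level and centred, 1.5 N heavier. Moving it to near the shard, at a safe height.

servo_tool(
  series="-0.3 -1 0 0 1; -0.8 -2.3 0 0 1; -0.9 -2.6 0 0 1; -0.9 -2.6 0 0 1; -0.9 -2.6 0 0 1; -0.9 -2.6 0 0 1; -0.9 -2.6 0 0 1; -0.9 -2.6 0 0 1; -0.8 -2.2 0 0 1; -0.6 -1.5 0 0 1; 0 -0.2 0 0 1; 0 0 0 0 1",
)

```text
time: 10.7
tcp_pos: [0.4865, -0.0117, 0.0582]
orientation: [0.998, -0.06, 0.0, 0.0]
wrist_force: [1.0, -0.4, -1.1]
gripper_width: 0.0254
```

servo_tool(
  series="0 0 0 0 1; 0 0 0 0 1",
)

```text
time: 10.95
tcp_pos: [0.4865, -0.0122, 0.058]
orientation: [0.998, -0.061, 0.0, 0.0]
wrist_force: [-0.2, -0.8, -2.1]
gripper_width: 0.0258
```

```bash
cat > shard.py <<'E'
from wand import *
o,p,d,W,L,R,t=measure(sys.argv[1])
bl=((p[...,2]-p[...,0]>25)&(abs(W[...,0]-.505)<.1)&(abs(W[...,1]-.163)<.1)&(W[...,2]<.03)).astype(np.uint8)
nn,lab,st,ce=cv2.connectedComponentsWithStats(bl)
for i in range(1,nn):
    if st[i,4]<150: continue
    q=W[lab==i]; a,T=cv2.minEnclosingTriangle(q[:,:2].astype(np.float32)); T=T.reshape(-1,2); c=T.mean(0)
    print("glass",st[i].tolist(),"area",a,"tri",T.round(4).tolist(),"ctr",c.round(4),"rad",np.linalg.norm(T-c,axis=1).round(4),"z",np.median(q[:,2]).round(4))
    og=t+R@np.array([0,.0015,-.0425]); tgt=og+R@np.array([0,-.1765,.0595]); e=np.r_[c,.009]-tgt
    print("  aim pt",tgt.round(4),"-> shift cm",(100*R.T@e).round(2))
E
python3 shard.py w7
```

```text
top z=-0.0705 + -0.0067*y (tilt rad) n 4963 yfront [-0.0591 -0.0588 -0.0586]
  y -0.055 [-0.0116  0.0113] mid -0.0001
  y -0.04 [-0.0117  0.0114] mid -0.0002
  y -0.025 [-0.012   0.0115] mid -0.0002
head/neck n 4354 ymin [-0.1349 -0.1337] x [-0.0131  0.0131] zmax -0.0409
t 10.95 tcp [ 0.4865 -0.0122  0.058 ] xaxis [ 0.9926 -0.1216  0.    ] z [-0.e+00 -2.e-04 -1.e+00] force [-0.2 -0.8 -2.1] mom [-0.07 -0.11 -0.02] w 0.0258
glass [240, 0, 67, 24, 1022] area 0.0002714693546295166 tri [[0.5321000218391418, 0.16449999809265137], [0.5289999842643738, 0.1597999930381775], [0.42750000953674316, 0.17990000545978546]] ctr [0.4962 0.1681] rad [0.0361 0.0338 0.0697] z 0.0095
  aim pt [0.5077 0.1615 0.0409] -> shift cm [-1.23 -0.51  3.19]
```

View pics/w7.png

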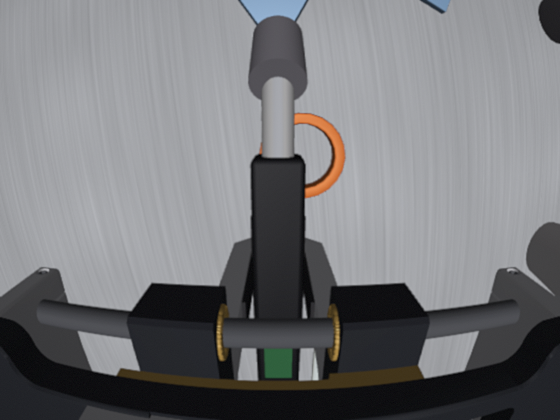

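The shard shows only at the top edge (240–307, 0–24), behind the head. I'll sidestep to see all of it beside the wand.

servo_tool(
  series="1 -1 0 0 1; 2 -2 0 0 1; 2 -2 0 0 1; 2 -2 0 0 1; 1 -1 0 0 1; 0 0 0 0 1; 0 0 0 0 1",
)

```text
time: 11.88
tcp_pos: [0.5743, 0.0578, 0.0578]
orientation: [0.998, -0.061, -0.001, 0.0]
wrist_force: [-0.6, -0.5, -1.9]
gripper_width: 0.0257
```

```bash
python3 shard.py w8; python3 - <<'E'
import cv2; p=cv2.imread("pics/w8.png"); cv2.imwrite("pics/w8b.png",p[:300])
E
```

```text
top z=-0.0705 + -0.0076*y (tilt rad) n 4989 yfront [-0.0591 -0.059  -0.0586]
  y -0.055 [-0.0116  0.0112] mid -0.0002
  y -0.04 [-0.0117  0.0114] mid -0.0002
  y -0.025 [-0.012   0.0116] mid -0.0002
head/neck n 4356 ymin [-0.1349 -0.1337] x [-0.0131  0.0131] zmax -0.0408
t 11.875 tcp [0.5743 0.0578 0.0578] xaxis [ 0.9927 -0.1209 -0.0014] z [-1.5e-03 -5.0e-04 -1.0e+00] force [-0.6 -0.5 -1.9] mom [-0.06 -0.05  0.02] w 0.0257
glass [140, 70, 82, 79, 3179] area 0.0027191340923309326 tri [[0.46619999408721924, 0.18880000710487366], [0.5447999835014343, 0.18369999527931213], [0.5008000135421753, 0.11739999800920486]] ctr [0.5039 0.1633] rad [0.0455 0.0457 0.046 ] z 0.0096
  aim pt [0.5954 0.2315 0.0407] -> shift cm [-8.25  7.87  3.19]
```

Whole shard seen: centre (0.504, 0.163), matching the top camera. Move to aim.

servo_tool(
  series="-1.2 1 0 0 1; -2 2 0 0 1; -2 2 0 0 1; -2 1.9 0.2 0 1; -1 1 1 0 1; 0 0 1 0 1; 0 0 1 0 1; 0 0 0 0 1; 0 0 0 0 1; 0 0 0 0 1",
)

```text
time: 13.18
tcp_pos: [0.485, -0.0101, 0.0262]
orientation: [0.998, -0.06, 0.0, 0.0]
wrist_force: [-0.1, 0.2, -2.6]
gripper_width: 0.0255
```

```bash
python3 - <<'E'
from h import *
o=robot.observe(); R=Ro.from_quat(o["orientation"]).as_matrix(); t=np.array(o["tcp_pos"])
tgt=t+R@np.array([0,.0015-.1765,-.0425+.0595]); print(o["time"],t.round(4),tgt.round(4),"shift",(100*R.T@(np.array([.504,.1632,.009])-tgt)).round(2),np.abs(o["qd"]).max())
E
```

```text
13.175 [ 0.485  -0.0101  0.0262] [0.506  0.1636 0.0092] shift [-0.2   0.06  0.02] 0.0050629453656736555
```

Within 2 mm; I'll trim that and hold for about 2.5 s.

servo_tool(
  series="-0.2 0.05 0 0 1; 0 0 0 0 1; 0 0 0 0 1; 0 0 0 0 1; 0 0 0 0 1; 0 0 0 0 1; 0 0 0 0 1; 0 0 0 0 1; 0 0 0 0 1; 0 0 0 0 1; 0 0 0 0 1; 0 0 0 0 1",
)

```text
time: 14.68
tcp_pos: [0.4823, -0.0106, 0.0261]
orientation: [0.998, -0.06, 0.0, 0.0]
wrist_force: [-0.7, 0.6, -2.2]
gripper_width: 0.0255
```

```bash
python3 - <<'E'
from h import *
o=robot.observe(); R=Ro.from_quat(o["orientation"]).as_matrix(); t=np.array(o["tcp_pos"])
tgt=t+R@np.array([0,.0015-.1765,-.0425+.0595]); print(o["time"],t.round(4),tgt.round(4),"shift",(100*R.T@(np.array([.504,.1632,.009])-tgt)).round(2))
o=np.array
n="scene"; p,d=robot.grab_frame(n); save("scene_aim.png",p); p=p.astype(int); W=cloud(n,d)
b=(p[...,2]-p[...,0]>25)&(abs(W[...,0]-.505)<.07)&(abs(W[...,1]-.163)<.055)
T=cv2.minEnclosingTriangle(W[b][:,:2].astype(np.float32))[1].reshape(-1,2); print("shard by scene",T.mean(0),T.tolist())
e=p[170:290,270:430].astype(np.uint8); save("aim.png",cv2.resize(e,None,fx=4,fy=4,interpolation=2))
E
```

```text
14.675 [ 0.4823 -0.0106  0.0261] [0.5034 0.1631 0.009 ] shift [ 0.05 -0.01  0.  ]
shard by scene [0.506001   0.16275863] [[0.4688955247402191, 0.1873437613248825], [0.5472998023033142, 0.1822141408920288], [0.5018076300621033, 0.1187179759144783]]
```

View pics/aim.png

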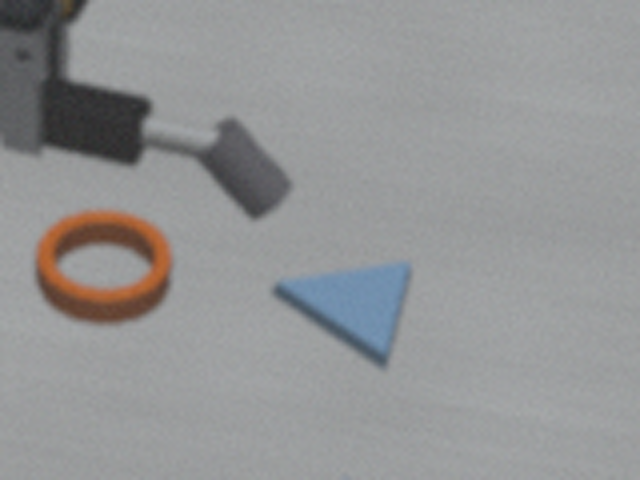

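servo_tool(
  series="0 0 0 0 1; 0 0 0 0 1; 0 0 0 0 1; 0 0 0 0 1; 0 0 0 0 1; 0 0 0 0 1; 0 0 0 0 1; 0 0 0 0 1; 0 0 0 0 1; 0 0 0 0 1",
)

```text
time: 15.98
tcp_pos: [0.4823, -0.0106, 0.0261]
orientation: [0.998, -0.06, 0.0, 0.0]
wrist_force: [0.2, -0.1, -1.8]
gripper_width: 0.0258
```

Aimed at the shard's middle and held for over 2.5 s with drift under 0.5 mm. The picture shows the head at (250,170) pointing down at the triangle (355,305), which hasn't moved. Now back: lift, then travel to over the seat. The seat middle, from the saddles, is ≈ (0.5357, −0.2549), so TCP goes to (0.536, −0.2535).

servo_tool(
  series="0 0 -1 0 1; 0 0 -1.2 0 1; 0 0 -1.2 0 1; 0.4 1 0 0 1; 0.9 2.5 0 0 1; 0.9 2.7 0 0 1; 0.9 2.7 0 0 1; 1 2.7 0 0 1; 1 2.7 0 0 1; 1 2.7 0 0 1; 1 2.7 0 0 1; 0.7 2.2 0 0 1",
)

```text
time: 17.48
tcp_pos: [0.5334, -0.2392, 0.0597]
orientation: [0.998, -0.061, -0.0, 0.0]
wrist_force: [-0.1, 0.8, -2.2]
gripper_width: 0.0258
```

servo_tool(
  series="0.4 1.3 0 0 1; 0 0.3 0 0 1; 0 0 0 0 1; 0 0 0 0 1; 0 0 0 0 1",
)

```text
time: 18.1
tcp_pos: [0.5353, -0.253, 0.0602]
orientation: [0.998, -0.06, -0.0, -0.0]
wrist_force: [-0.4, 0.5, -1.6]
gripper_width: 0.0257
```

```bash
cat > seat.py <<'E'
from wand import *
o,p,d,W,L,R,t=measure(sys.argv[1]); Z=W[...,2]; br=p.sum(-1); x,y=L[...,0],L[...,1]
pr=(Z>.045)&(Z<.075)&(abs(x)>.0165)&(abs(x)<.035)&(br>250)&(abs(y)<.09)&(L[...,2]>-.04)
for s in(-1,1):
    for k in(-1,1):
        m=pr&(x*s>0)&(y*k>0)
        if m.sum()>20: print("prong",s,k,m.sum(),"x",np.percentile(x[m],[5,95]).round(4),"y",np.percentile(y[m],[5,95]).round(4))
m=(Z>.004)&(Z<.013)&(abs(x)<.07)&(abs(y)<.14)&(br>330); r=cv2.minAreaRect(L[m][:,:2].astype(np.float32)); print("plate",r,np.percentile(y[m],[.2,99.8]).round(4),np.percentile(x[m],[.5,99.5]).round(4))
delta([.536,-.2535,.009],[.121,.9927],o)
E
python3 seat.py w9
```

```text
top z=-0.0705 + -0.0073*y (tilt rad) n 4942 yfront [-0.0591 -0.059  -0.0587]
  y -0.055 [-0.0115  0.0115] mid -0.0
  y -0.04 [-0.0117  0.0113] mid -0.0002
  y -0.025 [-0.012   0.0115] mid -0.0003
head/neck n 4359 ymin [-0.1349 -0.1337] x [-0.0131  0.0131] zmax -0.0411
t 18.1 tcp [ 0.5353 -0.253   0.0602] xaxis [ 0.9928 -0.1199 -0.    ] z [-0.e+00  1.e-04 -1.e+00] force [-0.4  0.5 -1.6] mom [-0.08 -0.1  -0.06] w 0.0257
prong -1 -1 312 x [-0.028  -0.0193] y [-0.0527 -0.0418]
prong 1 -1 353 x [0.019  0.0288] y [-0.0527 -0.0417]
plate ((0.00021079927682876587, -0.02559468522667885), (0.11232562363147736, 0.0804869681596756), 89.93667602539062) [-0.0816  0.0283] [-0.0393  0.0401]
t 18.1 tcp [ 0.5353 -0.253   0.0602] x [ 0.993 -0.12  -0.   ] z [-0.  0. -1.] j [-0.56  0.38  1.63  0.    1.13 -0.44]
shift cm (current axes) [0.07 0.04 5.12] spin 0.001 force [-0.4  0.5 -1.6] w 0.02568317184978248
```

servo_tool(
  series="0.05 0.1 0 0 1; 0 0 0.8 0 1; 0 0 1 0 1; 0 0 1 0 1; 0 0 1 0 1; 0 0 0.8 0 1; 0 0 0.3 0 1; 0 0 0.2 0 1; 0 0 0 0 1; 0 0 0 0 1",
)

```text
time: 19.4
tcp_pos: [0.536, -0.255, 0.0094]
orientation: [0.998, -0.06, 0.0, 0.0]
wrist_force: [-0.0, 0.2, -1.8]
gripper_width: 0.0255
```

```bash
python3 seat.py w10
```

```text
top z=-0.0705 + -0.0068*y (tilt rad) n 4949 yfront [-0.0591 -0.0589 -0.0587]
  y -0.055 [-0.0115  0.0112] mid -0.0002
  y -0.04 [-0.0117  0.0113] mid -0.0002
  y -0.025 [-0.0121  0.0116] mid -0.0002
head/neck n 4359 ymin [-0.1349 -0.1337] x [-0.0131  0.0131] zmax -0.0408
t 19.4 tcp [ 0.536  -0.255   0.0094] xaxis [ 9.927e-01 -1.207e-01  7.000e-04] z [ 7.e-04 -4.e-04 -1.e+00] force [-0.   0.2 -1.8] mom [-0.07 -0.06  0.04] w 0.0255
plate ((-0.0005637891590595245, -0.026442330330610275), (0.0806579515337944, 0.1149921640753746), 0.0869583860039711) [-0.0838  0.0257] [-0.0403  0.0391]
t 19.4 tcp [ 0.536  -0.255   0.0094] x [ 0.993 -0.121  0.001] z [ 0.001 -0.    -1.   ] j [-0.56  0.43  1.69 -0.    1.02 -0.44]
shift cm (current axes) [-0.02 -0.15  0.04] spin 0.0 force [-0.   0.2 -1.8] w 0.025541913080541535
```

servo_tool(
  series="0 -0.1 0.05 0 1; 0 0 0.05 0 1; 0 0 0 0 1",
)

```text
time: 19.82
tcp_pos: [0.5359, -0.2537, 0.0084]
orientation: [0.998, -0.06, 0.0, 0.0]
wrist_force: [-0.7, 0.5, 1.6]
gripper_width: 0.0258
```

Touched down: force went from −1.8 to +1.6 N. Open and retreat straight up.

servo_tool(
  series="0 0 0 0 3.2; 0 0 0 0 4; 0 0 0 0 6; 0 0 0 0 6; 0 0 0 0 6; 0 0 0 0 6; 0 0 -1 0 6; 0 0 -2 0 6; 0 0 -3 0 6; 0 0 -3 0 6; 0 0 -3 0 6; 0 0 -1 0 6",
)

```text
time: 21.32
tcp_pos: [0.5371, -0.2545, 0.1407]
orientation: [0.998, -0.06, 0.002, 0.001]
wrist_force: [0.2, -0.7, 0.2]
gripper_width: 0.0599
```

servo_tool(
  series="0 0 0 0 6; 0 0 0 0 6; 0 0 0 0 6; 0 0 0 0 6",
)

```text
time: 21.82
tcp_pos: [0.5355, -0.2536, 0.1372]
orientation: [0.998, -0.061, -0.001, -0.0]
wrist_force: [0.4, -0.2, 0.4]
gripper_width: 0.0603
```

```bash
python3 - <<'E'
from w import *
o,p,d,W=look("w11"); R=Ro.from_quat(o["orientation"]).as_matrix(); L=(W-o["tcp_pos"])@R; x,y,Z=L[...,0],L[...,1],W[...,2]; br=p.sum(-1)
h=(abs(x)<.02)&(Z>.07)&(Z<.09)&(br<180)&(y>-.07)&(y<.1); Q=L[h]; k=np.polyfit(Q[:,1],Z[h],1); k2=np.polyfit(Q[:,1],Q[:,0],1)
print("handle y",np.percentile(Q[:,1],[.5,99.5]),"x mid",np.percentile(Q[:,0],[3,97]).mean(),"z",np.median(Z[h]),"tilt",k[0],"yaw",k2[0])
pr=(Z>.045)&(Z<.075)&(abs(x)>.0155)&(abs(x)<.035)&(br>250)&(abs(y)<.09)
for s in(-1,1):
    for q in(-1,1):
        m=pr&(x*s>0)&(y*q>0)
        if m.sum()>20: print("prong",s,q,m.sum(),"x",np.percentile(x[m],[5,95]).round(4),"y",np.percentile(y[m],[5,95]).round(4))
t,dt=robot.grab_frame("top"); Wt=cloud("top",dt); b=(t.astype(int)[...,2]-t[...,0]>25)&(abs(Wt[...,0]-.505)<.06)&(abs(Wt[...,1]-.163)<.055)
T=cv2.minEnclosingTriangle(Wt[b][:,:2].astype(np.float32))[1].reshape(-1,2); print("shard top",T.mean(0),T.round(4).tolist()); print(robot.observe()["time"],o["tcp_pos"],o["wrist_force"])
s,_=robot.grab_frame("scene"); save("end.png",np.hstack([p.astype(np.uint8)[:, 130:430],cv2.resize(s[120:280,100:290],(490,413))[:420] if 0 else cv2.resize(s[120:280,100:290],(490,420))]))
E
```

```text
handle y [-0.05819964  0.08750287] x mid 0.0004428318369413481 z 0.0787070084563505 tilt 0.0026332151517323285 yaw -0.0004146614334560802
prong -1 -1 208 x [-0.0281 -0.0158] y [-0.0529 -0.0423]
prong -1 1 177 x [-0.0279 -0.0162] y [0.0468 0.0578]
prong 1 -1 216 x [0.0162 0.0285] y [-0.0532 -0.0424]
prong 1 1 187 x [0.0164 0.0289] y [0.0469 0.0579]
shard top [0.5025446  0.16333437] [[0.5397999882698059, 0.18119999766349792], [0.49939998984336853, 0.12189999967813492], [0.4684999883174896, 0.1868000030517578]]
21.925 [ 0.5354688  -0.25359627  0.13722381] [ 0.35821003 -0.24146903  0.42603091]
```

View pics/end.png

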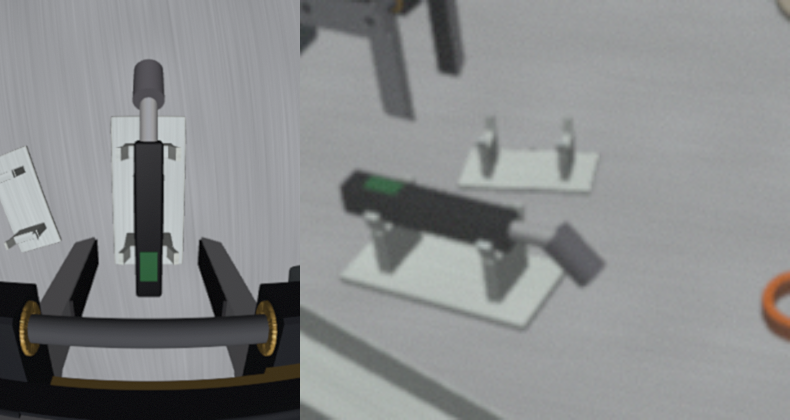

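The wand lies level in the larger cradle (148,220), head at the same end (148,85), about 2 mm or less from the seat middle. The gripper is clear. Handing in.

```bash
python3 -c "
from cell import robot
print(robot.sign_off(), robot.observe()['time'])"
```

```text
the job is handed in; nothing more can be done
the job is handed in; nothing more can be done
```

The job is done and handed in at about 22 s of the 50 s. I took the wand from the larger cradle and aimed its lens at the middle of the three-cornered shard. By measurement it was 7 cm from the glass, with the aim point within about 1 mm. I held it there for over 2.5 s, drifting less than 0.5 mm, then laid it back and let go.

**Last checks**
- **Wand:** it is level (tilt about 0.003 rad), with its head at the same end as before. It is centred between the prongs and about 2 mm or less from the seat middle.
- **Shard:** it stayed where it was, within measuring noise. The top camera put it about 1 mm from where it began.
- **Gripper:** it is clear of everything, with no force on the wrist.

**What failed or disagreed**
- **First grasp:** it closed in the air about 7 mm above the handle and touched nothing. The real fingertips sit about 39 mm behind the stated TCP. I measured that in the wrist camera's depth picture, went lower, and the second grasp held.
- **Shard position:** the scene camera placed the shard's middle 2–3 mm further along x than the top and wrist cameras. I used the value those two agreed on.

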